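# Close the specimen box and stack it on its mate

## Robot

A 7-joint arm with a two-finger parallel gripper is mounted at the origin on a cart in front of the work surface, level with it; the furniture and walls round the work are solid. World frame = base frame: x ahead of the robot, y to its left, z up, the work surface at z = 0. Lengths are in m, angles in rad, forces in N, time in s.
With the tool pointing down it reaches from about 0.35 to 0.9 m from the base axis. Payload 8.1 kg.
Tool frame: the origin (TCP) lies midway between the tips of the shut fingers; the grasp point (between the pads) lies arm.tcp_to_grasp behind it (arm.tcp_to_grasp is the distance from the TCP to the grasp point, in m); z points along the fingers, y is the line along which they close (so a half turn about z gives the same grasp; the last joint's range is limited). The gripper opens to 92 mm and grips with 3 to 60 N. Pads are 19 mm wide; open, the fingers measure 130 mm over their backs; the gripper's body (75 mm by 190 mm) begins 47 mm behind the grasp point.
Start: joints at [1.153, 0.434, 0.025, 1.573, -0.012, 1.134, -0.075], TCP at [0.193, -0.594, 0.227] pointing down, gripper open.
Joint ranges: [-2.62, 2.62], [-0.44, 2.09], [-1.27, 1.32], [0.08, 2.57], [-1.32, 4.46], [0.12, 2], [-2.74, 2.74]. Speed limits (rad/s): [2.22, 2.22, 3.01, 3.01, 3.14, 3.14, 3.14].

## Interface

Orientations are given as a rotation vector (axis times angle).
In Python, from cell import observe, get_image, arm gives the robot as it stands. The module is installed in compiled form; this text tells all that it offers.
- The arm moves only by the tool drive_tool, never from a script. Its argument "steps" is a list of rows, each a list of 5 numbers: the closure, from 0 (fully open) to 1 (shut), then the shift along the world's x, y, z in mm, then the turn about the world's z in rad. In form: [[hand, x, y, z, roll], ...]. A call has 1 to 20 rows; each row shifts and turns the commanded pose from where the row before left it; what a row does not reach is not made up. A row lasts 1/12 s, in which the tool goes at most 41.7 mm and 7.16 degrees, less where a joint would pass 70% of its speed; a pose out of reach is approached as far as the arm can. A call with a gripper value outside its range is refused whole. The fingers move at their own pace and stop on an object; "grip_force" is the grip in N (left out, the last holds). Time passes only in rows, so rows that do not move let the fingers close. It gives the time, the measured TCP pose, the force, the opening and the grip force at its end, in the units of the state.
- observe(): the state, without advancing time (a new reading comes with each control period).
- get_image(name): name is "side" or "top" or "wrist"; returns a dict with "image" (384x512x3 uint8, red, green, blue), "vfov" (degrees; the focal length in pixels is half the picture's height over the tangent of half this angle, whatever the lens; pixels are square), "cx", "cy" (the principal point, pixels), "xyz" and "attitude" of the camera in the world. Camera axes: x right, y down, z forward; pixel columns grow to the right and rows downward; lengths in m; the calibration is good to about 2 mm. A picture is of the moment at which its call begins. There is no depth.
- arm.sign_off(): hands the job in; it is judged then, once.
The state is a dict: "clock": time; "joints": joint angles; "dq": joint speeds; "joint_efforts": joint torques, N m; "position": TCP position; "ee_rot": TCP orientation; "force": force on the tool from outside, world axes, zero at the start; "ft_torque": the same for the moment, N m; "width": opening from 0.0 (shut) to 1.0 (fully open); "gripper_force": force on a finger pad.
Only numpy, scipy, OpenCV 4.12 (cv2) and the standard library are available. Lean on these libraries where they do the work, as an engineer would, in place of code of your own. Each camera call takes 0.05 s, during which the arm holds its last target. There are 200 camera calls.

## Task

Take the clean lid from the sloping wire rest and fit it fully home on the open specimen box, and put that box away by stacking it squarely on the closed box, with all four of its feet down in the corner recesses of the lid below. Keep the specimen box upright, leave the closed box standing where it is, and do not disturb the other things on the bench.

Things in the scene. Friction and masses are not known exactly. Their poses are not given: they have to be found in the camera images.
- open_box: Open white plastic specimen box, loose, 0.2-0.3 kg; two corked vials fast in grey foam inside. Origin: centre in plan, level of the feet's undersides; z up, x along its 100 mm length, y across its 64 mm width. Body 7 to 47 mm above origin. Four feet 11 x 11 mm (lowest 1.5 mm 9 x 9), 7 mm high, at x +-37, y +-19 mm. Length within 17 degrees of world x; left or right of the closed box.
- rim (a point): Centre of the open box's mouth, level with its rim (47 mm above the box's origin), axes as the box. Walls 3 mm, mouth 94 x 58 mm; the contents end 8 mm or more below the rim. With the lid home, the lid's origin is here, either way round (half turn). On the bench, a stack of paper begins at about y = +0.125 m on the left, 8 mm high there.
- box_lid: Loose grey plug lid of the open box, 0.06 kg, lying right way up on the wire rest, sloping 35 degrees, +x end high and away from the robot. Origin: centre of its plate's underside; z out of the upper face, x along its 98 mm length, y across its 62 mm width. Plate 10 mm thick (z 0 to 10); under it a plug rim 91 x 55 mm outside, 6 mm deep (z -6 to 0): 1.5 mm play a side in the box.
- lid_face (a point): Centre of the lid's upper face, 10 mm above the lid's origin, axes as the lid. Four square pockets 14 x 14 mm, 5.5 mm deep, are let into this face, centred at x +-37, y +-19 mm.
- closed_box: Twin of the open box, full, 0.36-0.59 kg, loose, its own lid on and fast. Origin, axes, body and feet as the open box; lid plate 98 x 62 mm, 47 to 57 mm above the origin, with four square pockets 14 x 14 mm, 5.5 mm deep, centred at x +-37, y +-19 mm. Upright, length within 17 degrees of world x.
- seat (a point): Middle of the closed box in plan at the level of its lid's pocket floors, 51.5 mm above its origin, axes as the box. A box stacked with its feet in the pockets has its origin here, either way round (half turn); with the feet standing on the lid it would be 5.5 mm higher. On the bench, a soil bowl taller than the boxes begins at about y = -0.27 m on the right.
- rest: Fixed rest of bent 5 mm steel wire. The lid lies on its two rails (y +-15 mm) that rise at 35 degrees towards its +x from turned-up ends that stop the lid sliding down. Origin on the bench under its middle; low end at x = -56 mm, rear legs at x = +62 mm, rails up to 92 mm high, all within y +-34 mm: narrower than the lid, so fingers can pass on both sides.
- cork_big: Bystander: tapered cork, 26 mm across, 24 mm high, standing on the bench; origin at its foot.
- bung: Bystander: dull red rubber bung, 30 mm across, 26 mm high, standing on the bench; origin at its foot.
- needle: Bystander: mounted needle with wooden handle, 145 mm long, 10 mm thick, lying on the bench at the front left; origin under its middle, length along its y.
- lens: Bystander: folded hand lens with wooden covers, 45 x 28 x 12 mm, lying near the front edge between the boxes; origin under its middle.
- brush: Bystander: flat dust brush, 152 x 30 x 10 mm, lying on the bench at the left behind; origin under its middle, length along its y.

How it is judged:
By the outcome, as a careful person would: the job done as asked, in the order asked, and still so for the second after the job is handed in, with the robot touching nothing.
It also fails if it takes over 54 s, if anything falls off the work surface, if the arm or the gripper's body presses on something with over 40 N, if the wrist force passes 120 N, or if a joint passes its speed limit or range.

## Working session

There is one attempt and no reset: what is moved stays moved. The work goes in short steps, Python scripts to look and compute and a tool call to move; the robot and the scene stay as the last step left them, time stands still between calls to the robot, and variables do not carry over. Pictures are saved under pics/ and viewed, at most 11 in all, crops included, and the job is handed in when it is done.

Besides the shell and the picture viewer there is one more tool, called after ">>>" as name(argument=value, ...) on one line, values as JSON. drive_tool: Moves the arm, as the interface text tells. Its arguments: {"type":"object","properties":{"steps":{"type":"array"},"grip_force":{"type":"number"}},"required":["steps"]}

```bash
mkdir -p pics; cat > h.py <<'E'
from cell import observe, get_image, arm
import numpy as np, cv2
def snap(name,f):
    d=get_image(name); cv2.imwrite('pics/'+f+'.png',cv2.cvtColor(d['image'],cv2.COLOR_RGB2BGR))
    import pickle; pickle.dump(d,open('pics/'+f+'.pkl','wb')); return d
E
python3 - <<'E'
from h import *
s=observe(); print(s, arm.tcp_to_grasp)
for n in ['top','side']:
    d=snap(n,n+'0'); print({k:v for k,v in d.items() if k!='image'})
E
```

```text
{'clock': 0.0, 'joints': array([ 1.15339603,  0.43523049,  0.02495432,  1.57409689, -0.01161796,
        1.13401724, -0.07509793]), 'dq': array([ 2.53312531e-05,  3.82518990e-04,  5.11784726e-04,  4.74448098e-04,
        1.34217388e-03, -1.04818697e-04, -9.43444249e-04]), 'joint_efforts': array([-1.10894625e-04, -6.67843652e+01,  9.84572209e-01, -3.14455569e+01,
       -6.05825102e-02,  4.29583434e-02,  1.35675195e-04]), 'position': array([ 0.19331604, -0.59380348,  0.22594018]), 'ee_rot': array([-3.10122690e+00, -4.92112176e-01,  5.82810205e-04]), 'force': array([ 0.3904292 , -0.28949713, -0.05485794]), 'ft_torque': array([7.55522696e-05, 9.94674707e-02, 2.68922563e-02]), 'gripper_force': 0.0, 'width': 0.9977989888145455} 0.0188
{'vfov': 42.83320073144846, 'cx': 253.2176611403018, 'cy': 185.59422670608987, 'xyz': array([ 3.61986708e-01, -2.64540366e-04,  1.30944767e+00]), 'attitude': array([-2.14826773,  2.13143493, -0.1596652 ])}
{'vfov': 47.52843556217704, 'cx': 256.67216059135416, 'cy': 192.31138821697272, 'xyz': array([ 0.15204918, -0.27783735,  0.87012648]), 'attitude': array([-2.33003246,  1.19960872, -0.36192219])}
```

View pics/top0.png

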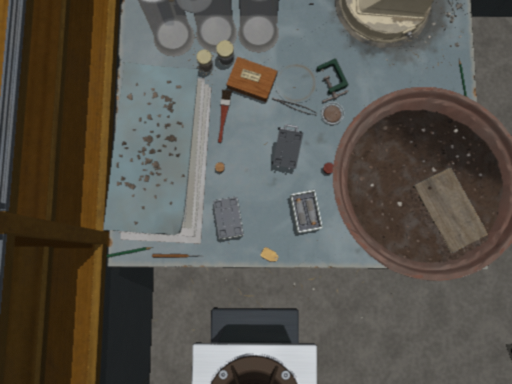

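View pics/side0.png

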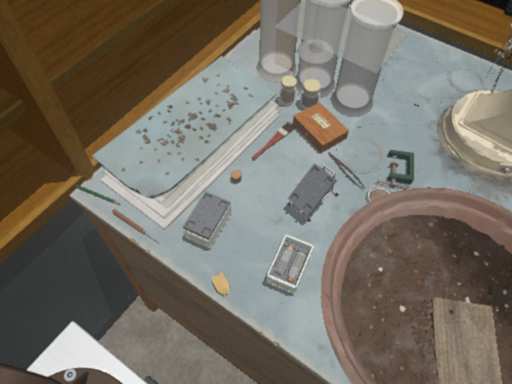

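The top view shows the closed box at (228,218), the open box at (306,212), the lid on its rest at (287,149), the bung at (328,168), the cork at (220,168) and the lens at (270,254). The side view agrees. Next I'll turn these into coarse positions.

```bash
cat >> h.py <<'E'
from scipy.spatial.transform import Rotation as Ro
import pickle
def load(f): return pickle.load(open('pics/'+f+'.pkl','rb'))
def ray(d,uv,z):
    f=d['image'].shape[0]/2/np.tan(np.radians(d['vfov']/2)); uv=np.atleast_2d(uv).astype(float)
    v=np.c_[(uv[:,0]-d['cx'])/f,(uv[:,1]-d['cy'])/f,np.ones(len(uv))]@Ro.from_rotvec(d['attitude']).as_matrix().T
    return d['xyz']+v*((z-d['xyz'][2])/v[:,2])[:,None]
def proj(d,P):
    f=d['image'].shape[0]/2/np.tan(np.radians(d['vfov']/2))
    c=(np.atleast_2d(P)-d['xyz'])@Ro.from_rotvec(d['attitude']).as_matrix()
    return c[:,:2]/c[:,2:]*f+[d['cx'],d['cy']]
E
python3 - <<'E'
from h import *
d=load('top0')
np.set_printoptions(precision=4,suppress=True)
for n,uv,z in [('closed',(228,218),.057),('open',(306,212),.047),('lid',(287,149),.07),('bung',(328,168),.026),('cork',(220,168),.024),('lens',(270,254),.01),('needle',(175,256),.0)]:print(n,ray(d,uv,z))
s=load('side0');print('side',ray(s,(207,215),.057),ray(s,(290,262),.047),ray(s,(312,190),.07))
im=cv2.resize(cv2.imread('pics/top0.png')[115:255,195:355],None,fx=4.9,fy=4.2*4.9/4.2,interpolation=cv2.INTER_CUBIC)[:600]
w=get_image('wrist'); print(w['xyz'],Ro.from_rotvec(w['attitude']).as_matrix(),w['vfov'])
im=cv2.resize(cv2.imread('pics/top0.png')[120:260,195:345],None,fx=4,fy=4,interpolation=cv2.INTER_CUBIC); cv2.imwrite('pics/topcrop.png',im)
E
```

```text
closed [[0.4707 0.0697 0.057 ]]
open [[ 0.4887 -0.1313  0.047 ]]
lid [[ 0.6498 -0.0811  0.07  ]]
bung [[ 0.609  -0.1931  0.026 ]]
cork [[0.6072 0.0951 0.024 ]]
lens [[ 0.3809 -0.0396  0.01  ]]
needle [[0.3737 0.2117 0.    ]]
side [[0.4692 0.0665 0.057 ]] [[ 0.486  -0.1348  0.047 ]] [[ 0.6466 -0.0858  0.07  ]]
[ 0.2638 -0.5712  0.3846] [[ 0.3097 -0.9139 -0.2625]
 [-0.9508 -0.298  -0.0843]
 [-0.0011  0.2757 -0.9612]] 70.98372261857295
```

View pics/topcrop.png

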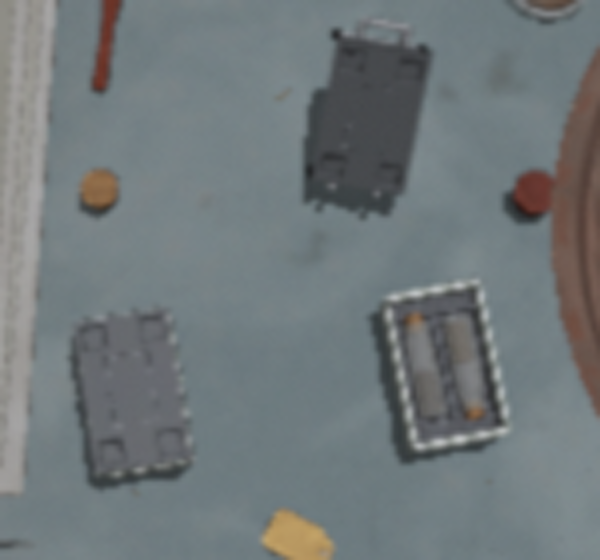

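The enlarged crop shows the closed box with corners at (75,325), (172,308), (190,465) and (95,480). The open box has corners at (383,295), (480,280), (508,433) and (413,450). The lid has corners at (338,35), (430,47), (400,210) and (308,198).

```bash
python3 - <<'E'
from h import *
np.set_printoptions(precision=4,suppress=True)
d=load('top0')
c=lambda L:np.array(L)/4+[195,120]-0.4
for n,L,z in [('closed',[(75,325),(172,308),(190,465),(95,480)],.057),('open',[(383,295),(480,280),(508,433),(413,450)],.047)]:
    P=ray(d,c(L),z); v=P[0]+P[1]-P[2]-P[3]; w=P[0]+P[3]-P[1]-P[2];print(n,P.mean(0),np.arctan2(v[1],v[0]),np.arctan2(-w[0],w[1]),np.linalg.norm(v)/2,np.linalg.norm(w)/2)
# lid: fit full pose x,y,z,yaw at 35deg
from scipy.optimize import least_squares
M=np.array([(49,31,10),(49,-31,10),(-49,-31,10),(-49,31,10)])/1e3
uv=c([(338,35),(430,47),(400,210),(308,198)])
def T(p): return (Ro.from_euler('z',p[2])*Ro.from_euler('y',-np.radians(35))).apply(M)+[p[0],p[1],.062]
r=least_squares(lambda p:(proj(d,T(p))-uv).ravel(),[.65,-.08,-.1]);print(r.x,r.fun)
E
```

```text
closed [0.4704 0.0701 0.057 ] 0.13692169650118005 0.1735441623830099 0.10095486887943486 0.06229834243531784
open [ 0.4923 -0.1316  0.047 ] 0.17754830737136 0.1730529791645271 0.10148895801518995 0.06312396558478285
[ 0.6515 -0.0814 -0.1535] [-1.2498  2.5619 -0.1569  3.3509  0.864  -2.6742  0.5924 -3.3821]
```

>>> drive_tool(steps=[[0,10,20,30,0],[0,30,30,30,0],[0,30,30,20,-0.1],[0,30,30,20,-0.1],[0,30,30,0,-0.1],[0,30,30,0,-0.1],[0,30,30,0,0],[0,20,35,0,0],[0,20,35,0,0],[0,20,35,0,0],[0,20,35,0,0],[0,20,35,0,0],[0,20,35,0,0],[0,20,35,0,0],[0,20,20,0,0],[0,20,10,0,0],[0,0,0,0,0]])

```text
clock: 1.57
position: [0.5521, -0.1292, 0.3157]
ee_rot: [-3.137, 0.124, -0.001]
force: [-1.6, -0.3, 0.0]
width: 1.001
gripper_force: 0.0
```

```bash
python3 - <<'E'
from h import *
d=snap('wrist','w1');print(d['xyz'],observe()['position'])
cv2.imwrite('pics/w1v.png',cv2.resize(cv2.imread('pics/w1.png'),(800,600),interpolation=cv2.INTER_CUBIC))
E
```

```text
[ 0.62579427 -0.13552576  0.47428575] [ 0.55041785 -0.13144479  0.31560444]
```

View pics/w1v.png

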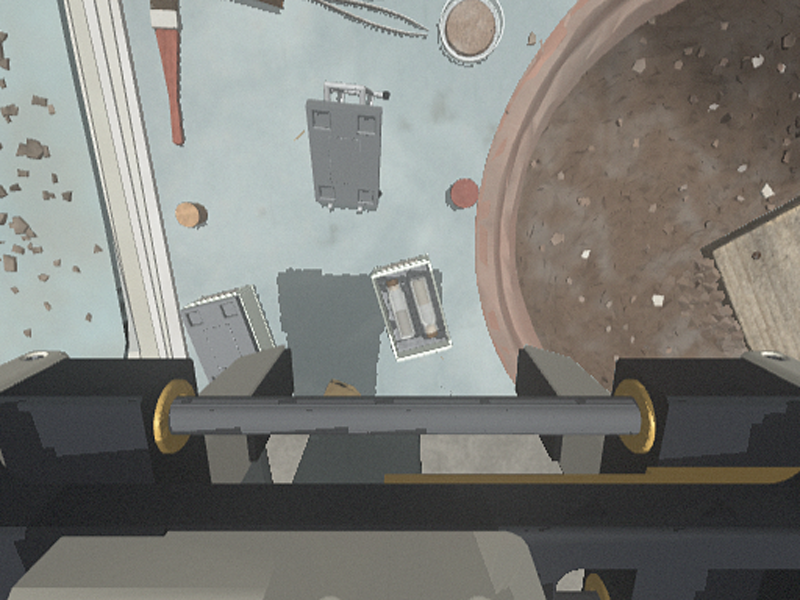

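The wrist view shows the lid with corners at (306,99), (383,105), (378,210) and (316,207). The open rim has corners at (371,272), (428,257), (452,347) and (398,360). The closed box is at the lower left.

```bash
cat >> h.py <<'E'
from scipy.optimize import least_squares
def fit(d,M,uv,z,p0,tilt=0,fz=False):
    M=np.array(M)/1e3; uv=np.array(uv,float)
    T=lambda p:(Ro.from_euler('z',p[2])*Ro.from_euler('y',-tilt)).apply(M)+[p[0],p[1],p[3] if fz else z]
    r=least_squares(lambda p:(proj(d,T(p))-uv).ravel(),list(p0)+([z] if fz else []),x_scale=.01);return r.x,r.fun
E
python3 - <<'E'
from h import *
np.set_printoptions(precision=4,suppress=True)
d=load('w1'); s=1.5625; t=np.radians(35)
lid=[(49,31,10),(49,-31,10),(-49,-31,10),(-49,31,10)]; pk=[(37,19,10),(37,-19,10),(-37,-19,10),(-37,19,10)]
uvl=[(306,99),(383,105),(378,210),(316,207),(321,120),(370,121),(366,194),(327,193)]
uvl=np.array(uvl)/s
for fz in (0,1): print('lid',*fit(d,lid+pk,uvl,.055,(.65,-.08,-.1),t,fz))
rim=[(50,32,47),(50,-32,47),(-50,-32,47),(-50,32,47)]
print('open',*fit(d,rim,np.array([(371,272),(428,257),(452,347),(398,360)])/s,0,(.49,-.13,.17)))
# closed: top-left corner pockets
print('closed edge',ray(d,np.array([(183,304),(238,289),(197,318),(231,310)])/s,.057))
E
```

```text
lid [ 0.6548 -0.0838 -0.1609] [ 0.4378  3.1946 -1.4418  3.5563  0.3365 -3.4057  1.046  -4.76    0.8177
 -0.5814 -2.2401  1.2684  0.4712 -0.0178  1.0144 -1.441 ]
lid [ 0.6525 -0.0873 -0.1657  0.0826] [-1.4043  0.8876  0.4825  1.8615  1.5466 -0.9228 -0.2538 -2.6867 -0.2359
 -2.0246 -1.1075  0.1802  1.2477  2.0351  0.181   0.3497]
open [ 0.4932 -0.1333  0.1906] [-0.5962  1.0998  1.171   0.2985  0.5123 -1.1986 -1.141  -0.2946]
closed edge [[0.5217 0.1028 0.057 ]
 [0.5331 0.0431 0.057 ]
 [0.5056 0.0916 0.057 ]
 [0.5114 0.0545 0.057 ]]
```

>>> drive_tool(steps=[[0,15,15,-30,-0.085],[0,15,15,-30,0],[0,10,10,-30,0],[0,0,5,-25,0],[0,0,0,0,0],[0,0,0,0,0]])

```text
clock: 2.12
position: [0.5878, -0.0896, 0.2006]
ee_rot: [3.129, -0.268, -0.005]
force: [-0.2, -0.1, 1.1]
width: 1.001
gripper_force: 0.0
```

```bash
python3 - <<'E'
from h import *
w=snap('wrist','w2');s=snap('side','s2'); print(observe()['position'],w['xyz'])
a=cv2.imread('pics/w2.png')[0:250,110:410]; b=cv2.imread('pics/side0.png')[150:230,270:350]
A=cv2.resize(a,None,fx=2,fy=2,interpolation=cv2.INTER_CUBIC)[:500]; A=cv2.copyMakeBorder(A,0,100,0,200,0)
B=cv2.resize(b,(400,400),interpolation=cv2.INTER_CUBIC)
C=np.zeros((600,800,3),np.uint8); A=cv2.resize(cv2.imread('pics/w2.png')[0:230,156:356],None,fx=2,fy=2,interpolation=cv2.INTER_CUBIC); C[:460,:400]=A; C[:400,400:]=B; cv2.imwrite('pics/c2.png',C)
E
```

```text
[ 0.58962741 -0.09012889  0.20318725] [ 0.66126251 -0.10229957  0.35894805]
```

View pics/c2.png

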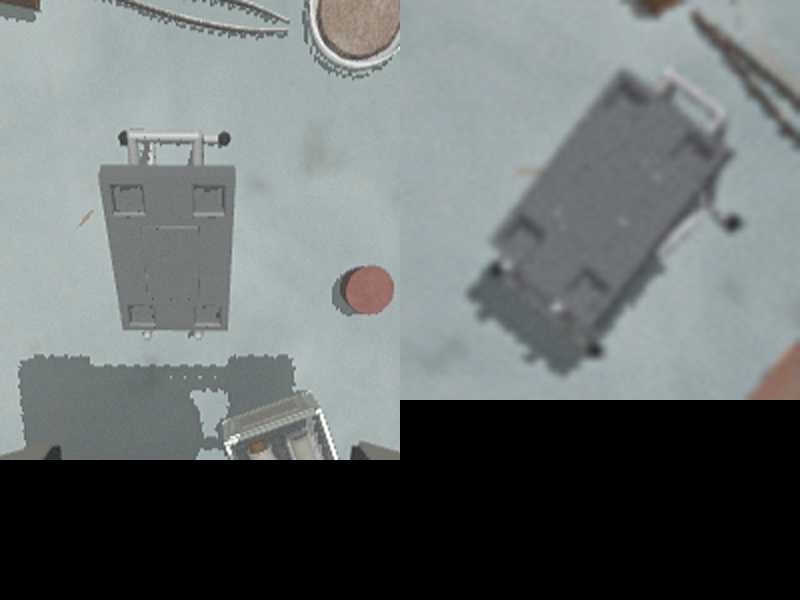

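The left panel (wrist) shows the lid's pocket centres at about (129,200), (208,200), (141,316) and (208,316). The right panel (side) shows them at about (630,93), (695,147), (522,238) and (588,287). Next is a joint fit with z free.

```bash
python3 - <<'E'
from h import *
np.set_printoptions(precision=4,suppress=True)
w=load('w2');s=load('side0');t=np.radians(35)
pk=np.array([(37,19,10),(37,-19,10),(-37,19,10),(-37,-19,10)])/1e3
uw=np.array([(129,200),(208.5,200.5),(141.5,316),(208,316)])/2+[156,0]
us=(np.array([(630,93),(695,147),(522,238),(588,287)])-[400,0])/5+[270,150]
T=lambda p:(Ro.from_euler('z',p[2])*Ro.from_euler('y',-t)).apply(pk)+[p[0],p[1],p[3]]
f=lambda p:np.r_[(proj(w,T(p))-uw).ravel(),(proj(s,T(p))-us).ravel()]
r=least_squares(f,[.65,-.08,-.16,.07],x_scale=.01);print(r.x,r.fun)
r=least_squares(lambda p:f(p)[:8],[.65,-.08,-.16,.07],x_scale=.01);print('wrist only',r.x,r.fun)
print('open near corner', ray(w,np.array([(224,442),(318,408)])/2+[156,0],.047))
E
```

```text
[ 0.6527 -0.084  -0.1736  0.0658] [-0.5667 -0.0995  0.6689 -0.23    0.235  -0.0301  0.2812  0.0542 -0.9231
  0.983  -0.5898  0.5232  0.215  -1.2415 -0.1353 -0.4372]
wrist only [ 0.6526 -0.0837 -0.1764  0.0635] [-0.4601  0.1391  0.4149  0.1273  0.1239 -0.2516 -0.0682 -0.0757]
open near corner [[ 0.5339 -0.0927  0.047 ]
 [ 0.5462 -0.1528  0.047 ]]
```

>>> drive_tool(grip_force=15, steps=[[0,30,4,0,0],[0,30,3,-10,0],[0,0,0,-30,0],[0,0,0,-30,0],[0,0,0,-30,0],[0,0,0,-25,0],[0,0,0,0,0],[0,0,0,0,0],[0,0,0,0,0]])

```text
clock: 2.97
position: [0.6509, -0.0823, 0.0793]
ee_rot: [3.13, -0.268, 0.006]
force: [-0.1, -0.3, 0.9]
width: 1.002
gripper_force: 0.0
```

>>> drive_tool(steps=[[0,0,-1,-15,0],[0,0,0,-14,0],[0,0,0,0,0],[0.2,0,0,0,0],[0.4,0,0,0,0],[0.6,0,0,0,0],[0.6,0,0,0,0],[0.6,0,0,0,0],[0.6,0,0,0,0],[0.6,0,0,0,0]])

```text
clock: 3.8
position: [0.6497, -0.0826, 0.048]
ee_rot: [3.13, -0.267, 0.002]
force: [-1.0, -0.8, 5.1]
width: 0.673
gripper_force: 15.0
```

>>> drive_tool(steps=[[0.6,0,0,10,0],[0.6,0,0,15,0],[0.6,0,0,25,0],[0.6,0,0,30,0],[0.6,0,0,30,0],[0.6,0,0,10,0],[0.6,-30,-5,0,0.05],[0.6,-30,-5,0,0.1],[0.6,-30,-10,0,0.1],[0.6,-30,-10,0,0.1],[0.6,0,-5,0,0],[0.6,0,0,0,0],[0.6,0,0,0,0]])

```text
clock: 4.88
position: [0.5297, -0.1178, 0.1677]
ee_rot: [3.129, 0.279, 0.001]
force: [0.7, 0.4, -1.3]
width: 0.674
gripper_force: 15.0
```

```bash
python3 - <<'E'
from h import *
w=snap('wrist','w3');s=snap('side','s3'); o=observe();print(o['position'],o['ee_rot'],o['width'],w['xyz'])
C=np.zeros((600,800,3),np.uint8)
C[:300,:400]=cv2.resize(cv2.imread('pics/w3.png'),(400,300),interpolation=cv2.INTER_AREA)
C[:600,400:]=cv2.resize(cv2.imread('pics/w3.png')[60:300,180:340],(400,600),interpolation=cv2.INTER_CUBIC)
C[300:,:400]=cv2.resize(cv2.imread('pics/s3.png')[150:300,200:400],(400,300),interpolation=cv2.INTER_CUBIC)
cv2.imwrite('pics/c3.png',C)
E
```

```text
[ 0.53034232 -0.11683622  0.16746696] [-3.12855292e+00 -2.81783510e-01 -1.41845542e-03] 0.6704884290531067 [ 0.60241547 -0.10475536  0.32633028]
```

View pics/c3.png

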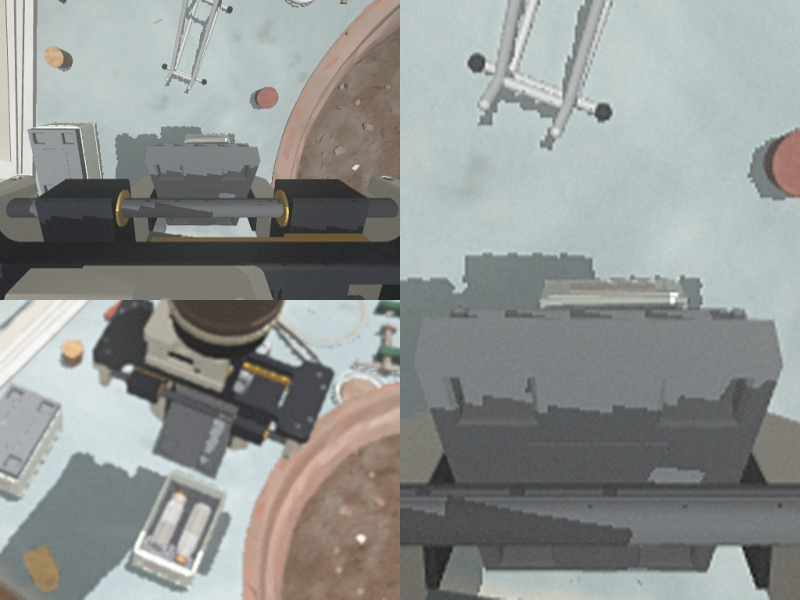

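The lid is held and still tilted, with the open box below it and the rest left standing. I'll fit the in-hand pose from the right crop. High-end corners are near (415,350) and (782,355), pocket upper edges near (458,378), (535,378), (665,380) and (742,378), and low-end corners near (482,568) and (712,570).

```bash
python3 - <<'E'
from h import *
np.set_printoptions(precision=4,suppress=True)
w=load('w3')
M=np.array([(49,31,10),(49,-31,10),(44,26,10),(44,12,10),(44,-12,10),(44,-26,10),(-49,31,10),(-49,-31,10)])/1e3
uv=np.array([(415,350),(782,355),(458,378),(535,378),(665,380),(742,378),(482,568),(712,570)])/2.5+[180,60]
def run(M,uv):
    T=lambda p:(Ro.from_euler('z',p[3])*Ro.from_euler('y',-p[4])).apply(M)+p[:3]
    r=least_squares(lambda p:(proj(w,T(p))-uv).ravel(),[.53,-.117,.18,.17,.6],x_scale=.01)
    p=r.x; print(p[:4],np.degrees(p[4]),r.fun)
    P=(Ro.from_euler('z',p[3])*Ro.from_euler('y',-p[4])).apply(np.array([(49,31,0),(49,-31,0),(45.5,27,-6),(45.5,-27,-6)])/1e3)+p[:3]
    print((proj(w,P)-[180,60])*2.5+[400,0]-[400,0])
run(M,uv-[160,0]); run(M[2:],uv[2:]-[160,0]); 
run(M[:6],uv[:6]-[160,0])
o=observe(); print(o['position'],2*np.arctan2(o['ee_rot'][1],o['ee_rot'][0]))
E
```

```text
[ 0.5326 -0.1177  0.1808  0.1711] 34.11754560199727 [ 1.6017  2.7727 -0.5984  1.678  -2.0851 -1.4301 -1.2608 -1.2339  0.9144
 -1.6978  1.6944 -0.7019  1.9653  0.5274 -2.444   0.2152]
[[ 28.537  313.2349]
 [370.9936 315.4277]
 [ 58.0707 301.9732]
 [341.1581 303.7964]]
[ 0.5314 -0.1181  0.1788  0.1723] 34.07583693952827 [-0.7974 -0.1821 -0.5727 -0.0242  0.5812 -0.5537  0.7695  0.404   2.7305
  0.4852 -2.7     0.0796]
[[ 32.0894 317.4663]
 [368.2037 319.2328]
 [ 60.9205 306.1931]
 [339.0237 307.6636]]
[ 0.5238 -0.1191  0.1917  0.1687] 16.586141165911958 [ 2.2798  1.1099 -1.3547  0.3286 -2.1349 -0.6618 -1.3072 -0.3957  0.8626
 -0.7399  1.6331  0.3257]
[[ 32.6653 322.3919]
 [366.4442 325.2762]
 [ 61.6125 321.6595]
 [337.0341 324.0406]]
[ 0.5303 -0.1168  0.1675] -6.103533414542838
```

```bash
cat > rim.py <<'E'
from h import *
from scipy.ndimage import map_coordinates, gaussian_filter
from scipy.optimize import minimize
np.set_printoptions(precision=4,suppress=True)
t=np.linspace(-1,1,60)
def rect(a,b): return np.r_[np.c_[t*a,0*t+b],np.c_[t*a,0*t-b],np.c_[0*t+a,t*b],np.c_[0*t-a,t*b]]
def score(p,ds,z=.047,a=.0485,b=.0305):
    q=rect(a,b); c,s=np.cos(p[2]),np.sin(p[2])
    P=np.c_[p[0]+c*q[:,0]-s*q[:,1],p[1]+s*q[:,0]+c*q[:,1],0*q[:,0]+z]; S=0
    for d in ds:
        u=proj(d,P); g=gaussian_filter(d['image'].min(2).astype(float),.5)
        S+=map_coordinates(g,[u[:,1],u[:,0]],order=1,mode='nearest').mean()
    return -S
def best(ds,p0):
    r=min((minimize(score,np.array(p0)+[i*.003,j*.003,k],args=(ds,),method='Nelder-Mead',options=dict(initial_simplex=np.array(p0)+[i*.003,j*.003,k]+np.array([[0,0,0],[.003,0,0],[0,.003,0],[0,0,.04]]))) for i in(-1,0,1) for j in(-1,0,1) for k in (-.03,.03)),key=lambda r:r.fun)
    return r.x,r.fun/len(ds)
E
python3 - <<'E'
from rim import *
L={k:load(k) for k in('top0','side0','w1','s3')}
for k in L: print(k,*best([L[k]],(.4925,-.1325,.187)))
print(best(list(L.values()),(.4925,-.1325,.187)))
E
```

```text
top0 [ 0.4928 -0.1326  0.1913] -142.64776048667548
side0 [ 0.4905 -0.1328  0.1942] -196.0153925224543
w1 [ 0.4915 -0.1327  0.1927] -203.79730498454248
s3 [ 0.4907 -0.1332  0.1867] -201.70230371783353
(array([ 0.4915, -0.1327,  0.1922]), np.float64(-184.1097573214613))
```

Held this low, the fingertips would strike the box rim before the lid is level. I'll set the lid back on its rest and regrip it about 15 mm higher.

>>> drive_tool(steps=[[0.6,0,5,0,0],[0.6,30,10,0,-0.1],[0.6,30,10,0,-0.1],[0.6,30,5,0,-0.1],[0.6,30,5,0,-0.05],[0.6,0,0,-10,0],[0.6,0,0,-30,0],[0.6,0,0,-30,0],[0.6,0,0,-20,0],[0.6,0,0,0,0],[0.6,0,0,-15,0],[0.6,0,0,-10,0],[0.6,0,0,-4,0],[0.6,0,0,0,0],[0.6,0,0,0,0]])

```text
clock: 6.23
position: [0.6497, -0.0823, 0.0491]
ee_rot: [-3.13, 0.267, -0.001]
force: [1.2, -0.2, -0.1]
width: 0.669
gripper_force: 15.0
```

>>> drive_tool(grip_force=20, steps=[[0.6,0,0,-1,0],[0.3,0,0,0,0],[0.1,0,0,0,0],[0.1,0,0,0,0],[0.1,0,0,0,0],[0.1,0,0,8,0],[0.1,0,0,9,0],[0.1,0,0,0,0],[0.3,0,0,0,0],[0.6,0,0,0,0],[0.6,0,0,0,0],[0.6,0,0,0,0],[0.6,0,0,0,0],[0.6,0,0,0,0]])

```text
clock: 7.4
position: [0.649, -0.0825, 0.0641]
ee_rot: [3.13, -0.267, -0.001]
force: [0.6, -0.8, -0.1]
width: 0.669
gripper_force: 20.0
```

>>> drive_tool(steps=[[0.6,0,0,5,0],[0.6,0,0,10,0],[0.6,0,0,15,0],[0.6,0,0,25,0],[0.6,0,0,30,0],[0.6,0,0,20,0],[0.6,-30,-5,0,0.05],[0.6,-30,-5,0,0.1],[0.6,-30,-10,0,0.1],[0.6,-30,-10,0,0.1],[0.6,0,-5,0,0],[0.6,0,0,0,0],[0.6,0,0,0,0]])

```text
clock: 8.48
position: [0.5302, -0.1178, 0.1704]
ee_rot: [3.129, 0.279, 0.003]
force: [-0.7, 0.1, -0.4]
width: 0.669
gripper_force: 20.0
```

```bash
python3 - <<'E'
from h import *
w=snap('wrist','w4');s=snap('side','s4'); o=observe();print(o['position'],2*np.arctan2(-o['ee_rot'][1],-o['ee_rot'][0]),o['width'],o['force'])
C=np.zeros((600,800,3),np.uint8)
C[:600,400:]=cv2.resize(cv2.imread('pics/w4.png')[60:300,180:340],(400,600),interpolation=cv2.INTER_CUBIC)
C[300:,:400]=cv2.resize(cv2.imread('pics/s4.png')[150:300,200:400],(400,300),interpolation=cv2.INTER_CUBIC)
cv2.imwrite('pics/c4.png',C)
E
```

```text
[ 0.53055371 -0.11685012  0.16986158] 0.17962065617943826 0.672778577813294 [ 1.18689106 -0.264149   -0.05167838]
```

View pics/c4.png

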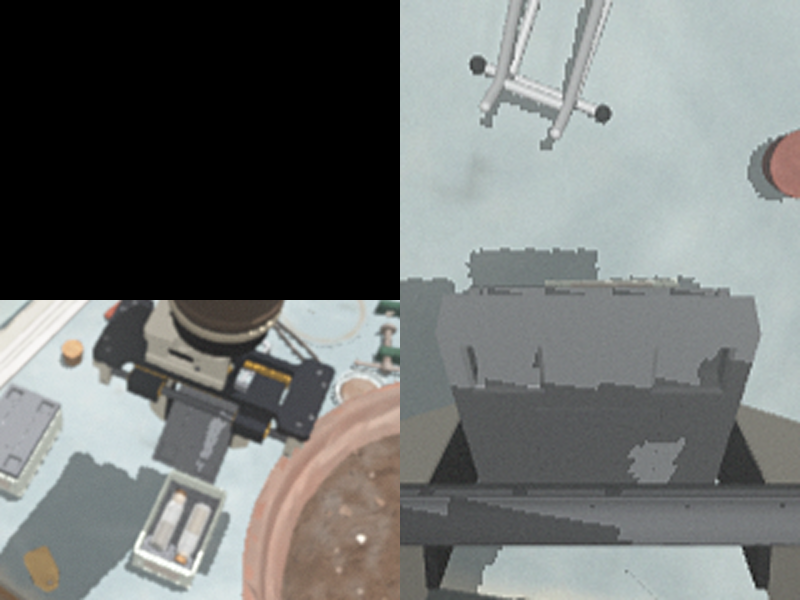

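The regrip holds: the lid is tilted in the hand with the fingertips near the plate, the open box is below, and nothing else has moved. Next I'll approach the box to just above contact.

>>> drive_tool(steps=[[0.6,-25,-9,0,0.012],[0.6,-25,-8,0,0],[0.6,0,0,-30,0],[0.6,0,0,-30,0],[0.6,0,0,-22,0],[0.6,0,0,0,0],[0.6,0,0,0,0],[0.6,0,0,0,0]])

```text
clock: 9.25
position: [0.4806, -0.1341, 0.0883]
ee_rot: [3.127, 0.302, 0.002]
force: [0.2, -0.9, 0.1]
width: 0.67
gripper_force: 20.0
```

```bash
python3 - <<'E'
from h import *
s=snap('side','s5'); t=snap('top','t5'); o=observe();print(o['position'],2*np.arctan2(-o['ee_rot'][1],-o['ee_rot'][0]),o['width'],o['force'])
C=np.zeros((600,800,3),np.uint8)
C[:,:]=cv2.resize(cv2.imread('pics/s5.png')[200:305,225:365],(800,600),interpolation=cv2.INTER_CUBIC)
cv2.imwrite('pics/c5.png',C)
E
```

```text
[ 0.48073857 -0.13444396  0.08877905] -6.091139596775079 0.6722595944722284 [ 0.69304623  0.1604437  -0.17704679]
```

View pics/c5.png

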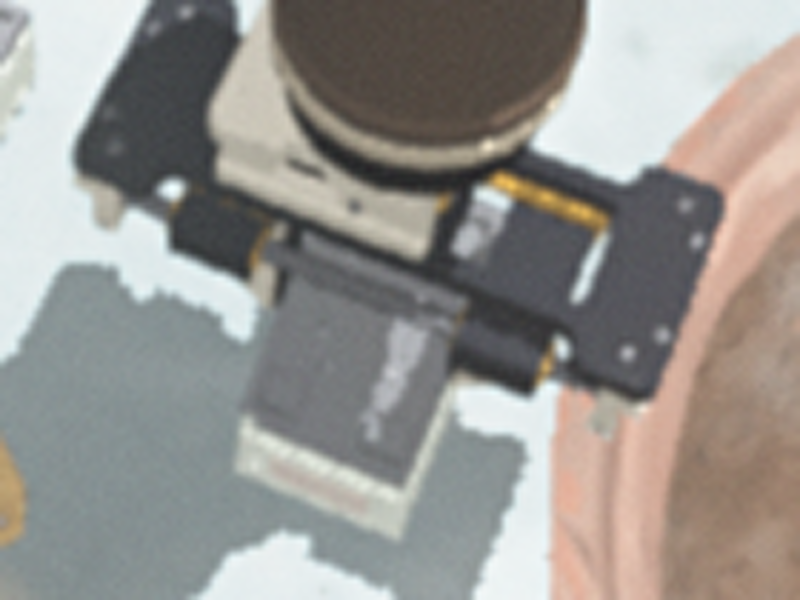

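The side view shows the lid's low end right over the near rim, at about (243,415) to (405,487), and aligned with it. I'll lower it to touch.

>>> drive_tool(steps=[[0.6,0,0,-6,0],[0.6,0,0,-4,0],[0.6,0,0,-2,0],[0.6,0,0,-2,0],[0.6,0,0,0,0],[0.6,0,0,0,0]])

```text
clock: 9.85
position: [0.4797, -0.1346, 0.0736]
ee_rot: [3.127, 0.301, 0.001]
force: [1.5, 0.4, 3.7]
width: 0.67
gripper_force: 20.0
```

>>> drive_tool(steps=[[0.6,1,0.5,-1.5,0],[0.6,1.5,0.5,-2,0],[0.6,1.2,0.2,-2,0],[0.6,1,0.2,-2,0],[0.6,0,0,0,0]])

```text
clock: 10.27
position: [0.4841, -0.1332, 0.0654]
ee_rot: [3.127, 0.301, -0.0]
force: [1.0, -1.3, 3.9]
width: 0.671
gripper_force: 20.0
```

>>> drive_tool(steps=[[0.6,1,0.2,-2,0],[0.6,1,0.2,-2,0],[0.6,0.8,0.2,-2,0],[0.6,0.7,0.1,-2,0],[0.6,0.4,0,-2,0],[0.6,0.2,0,-2,0],[0.6,0,0,0,0]])

```text
clock: 10.85
position: [0.4878, -0.1324, 0.0534]
ee_rot: [-3.127, -0.301, 0.001]
force: [1.9, -2.0, 2.4]
width: 0.671
gripper_force: 20.0
```

```bash
python3 - <<'E'
from h import *
s=snap('side','s6'); w=snap('wrist','w6'); o=observe();print(o['position'],o['width'],o['force'])
C=np.zeros((600,800,3),np.uint8)
C[:,:400]=cv2.resize(cv2.imread('pics/s6.png')[220:325,255:325],(400,600),interpolation=cv2.INTER_CUBIC)
C[:,400:]=cv2.resize(cv2.imread('pics/w6.png')[60:300,180:340],(400,600),interpolation=cv2.INTER_CUBIC)
cv2.imwrite('pics/c6.png',C)
E
```

```text
[ 0.48787637 -0.13226232  0.05363302] 0.6739648462031711 [1.51765865 0.2881919  1.84696562]
```

View pics/c6.png

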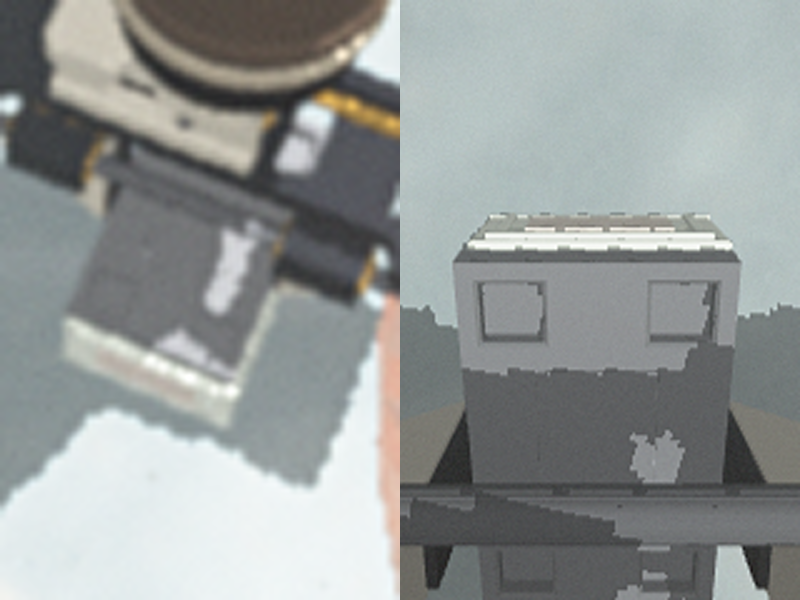

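The lid is swinging down into the box, laterally centred (plate 455 to 740 over rim 468 to 732) with its far end just over the far rim. I'll continue.

>>> drive_tool(steps=[[0.6,0.5,0.1,-1.5,0],[0.6,0.3,0,-1.5,0],[0.6,0,0,-1.5,0],[0.6,0,0,-1,0],[0.6,0,0,0,0],[0.6,0,0,0,0]])

```text
clock: 11.45
position: [0.4894, -0.1321, 0.0485]
ee_rot: [-3.127, -0.301, -0.002]
force: [1.9, 1.4, 4.6]
width: 0.675
gripper_force: 20.0
```

>>> drive_tool(steps=[[0.4,0,0,0,0],[0.15,0,0,0,0],[0.15,0,0,0,0],[0.15,0,0,10,0],[0.15,0,0,15,0],[0.6,2,0,0,0],[1,0,0,0,0],[1,0,0,0,0],[1,0,0,0,0],[1,0,0,0,0],[1,0,0,0,0],[1,0,0,-10,0],[1,0,0,0,0]])

```text
clock: 12.53
position: [0.4899, -0.1323, 0.0617]
ee_rot: [-3.127, -0.301, 0.003]
force: [0.2, 0.1, 0.2]
width: 0.318
gripper_force: 0.0
```

>>> drive_tool(steps=[[1,0,0,0,0],[1,0,0,0,0],[1,0,0,0,0],[1,0,0,0,0],[1,0,0,0,0],[1,0,0,-3,0],[1,0,0,-2,0],[1,0,0,-2,0],[1,0,0,-2,0],[1,0,0,0,0],[1,0,0,0,0]])

```text
clock: 13.45
position: [0.4911, -0.1325, 0.057]
ee_rot: [3.126, 0.3, 0.002]
force: [-12.1, 2.0, 42.8]
width: 0.001
gripper_force: 21.0
```

>>> drive_tool(steps=[[1,0,0,10,0],[0.5,0,5,35,0],[0,-20,25,35,0],[0,-25,25,35,0],[0,-25,25,30,0],[0,-15,15,20,0],[0,0,0,0,0],[0,0,0,0,0],[0,0,0,0,0]])

```text
clock: 14.2
position: [0.415, -0.0475, 0.2061]
ee_rot: [3.127, 0.3, 0.0]
force: [-0.1, 0.8, 1.1]
width: 0.538
gripper_force: 0.0
```

```bash
python3 - <<'E'
from h import *
w=snap('wrist','w7'); snap('side','s7'); snap('top','t7'); o=observe();print(o['position'],2*np.arctan2(-o['ee_rot'][1],-o['ee_rot'][0]),o['width'],o['force'],w['xyz'])
print(proj(w,[(.4915,-.1327,.057),(.4705,.069,.057)]))
im=cv2.imread('pics/w7.png')
C=np.zeros((600,800,3),np.uint8)
for i,c in enumerate(proj(w,[(.4705,.069,.05),(.4915,-.1327,.05)])):
    x,y=int(c[0])-66,max(0,int(c[1])-100); print('off',x,y); C[:,400*i:400*i+400]=cv2.resize(im[y:y+200,x:x+133],(400,600),interpolation=cv2.INTER_CUBIC)
cv2.imwrite('pics/c7.png',C)
E
```

```text
[ 0.41476322 -0.04764591  0.20531796] 0.1905969597325928 0.6658589202200238 [-0.22951694  0.07481298  0.0094359 ] [ 0.48762159 -0.03342321  0.36464631]
[[346.43809376 129.70972851]
 [163.52257668 113.06574346]]
off 99 13
off 278 29
```

View pics/c7.png

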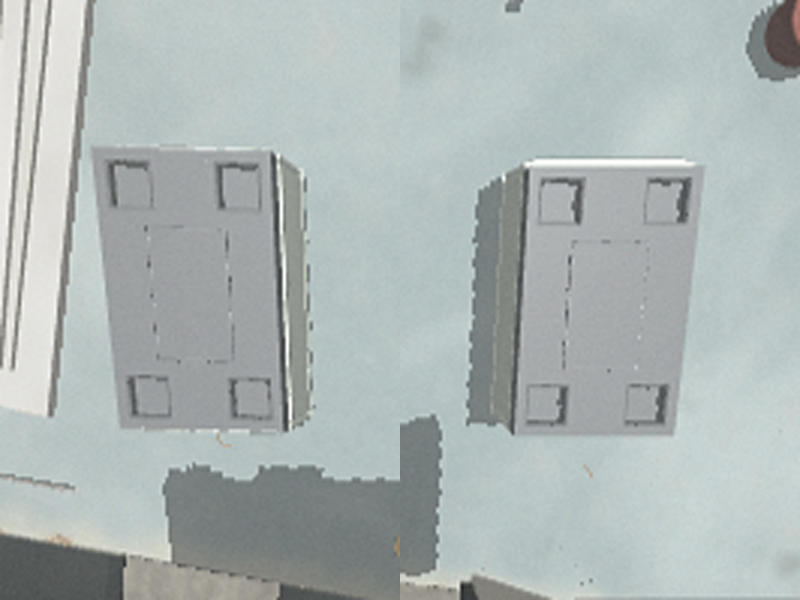

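The crops show both lids flat. The closed box (left) has pocket centres at (130,185), (239,185), (150,396) and (251,397). The newly lidded box (right) has them at (561,201), (667,201), (547,404) and (646,404). I'll fit both poses with the height left free.

```bash
python3 - <<'E'
from h import *
np.set_printoptions(precision=4,suppress=True)
w=load('w7'); S=np.array([400/133,3])
M=[(37,19,0),(37,-19,0),(-37,-19,0),(-37,19,0),(49,31,0),(49,-31,0),(-49,-31,0),(-49,31,0)]
cl=np.array([(130.5,185.5),(239.5,185.5),(251,397.5),(150.5,396),(92,147),(271,152),(287,431),(120,429)])/S+[99,13]-.35
op=(np.array([(561.5,201),(667.5,201),(646.5,404.5),(547,404.5),(527,164),(704,166),(675,435),(515,433)])-[400,0])/S+[278,29]-.35
for n,uv,p in(('closed',cl,(.47,.069,.15)),('open',op,(.49,-.133,.19))):
  for fz in(0,1):
    r,e=fit(w,M,uv,.057,p,0,fz);print(n,r,np.abs(e).max())
  r,e=fit(w,M[:4],uv[:4],.057,p,0,0);print(n,'pk',r,np.abs(e).max())
E
```

```text
closed [0.4724 0.0699 0.1739] 0.6418925197087333
closed [0.4723 0.0701 0.1739 0.0565] 0.6845305795552576
closed pk [0.4726 0.0699 0.1741] 0.5271517010026798
open [ 0.4904 -0.1323  0.195 ] 0.8399453341746437
open [ 0.4904 -0.1326  0.1949  0.056 ] 0.8694254527924841
open pk [ 0.4903 -0.1324  0.192 ] 0.13841936924546872
```

The lid is home, at the same height as the closed box's lid. Next I'll grip the box by its body.

>>> drive_tool(grip_force=35, steps=[[0,25,-28,0,0.003],[0,25,-28,0,0],[0,26,-29,0,0],[0,0,0,-30,0],[0,0,0,-30,0],[0,0,0,-30,0],[0,0,0,-20,0],[0,0,0,0,0],[0,0,0,0,0]])

```text
clock: 15.1
position: [0.49, -0.1321, 0.095]
ee_rot: [-3.126, -0.305, 0.006]
force: [0.6, 0.2, -0.0]
width: 1.001
gripper_force: 0.0
```

>>> drive_tool(steps=[[0,0,0,-25,0],[0,0,0,-25,0],[0,0,0,-20,0],[0,0,0,-9,0],[0,0,0,0,0],[0.2,0,0,0,0],[0.4,0,0,0,0],[0.7,0,0,0,0],[0.7,0,0,0,0],[0.7,0,0,0,0],[0.7,0,0,0,0],[0.7,0,0,0,0],[0.7,0,0,0,0]])

```text
clock: 16.18
position: [0.4914, -0.1322, 0.0182]
ee_rot: [3.126, 0.305, 0.002]
force: [-1.2, 0.6, 7.5]
width: 0.694
gripper_force: 35.0
```

>>> drive_tool(steps=[[0.7,0,0,5,0],[0.7,0,0,10,0],[0.7,0,0,20,0],[0.7,0,0,25,0],[0.7,0,0,22,0],[0.7,0,10,0,0],[0.7,-3,22,0,0],[0.7,-3,28,0,0],[0.7,-3,30,0,0],[0.7,-3,30,0,-0.01],[0.7,-3,30,0,-0.009],[0.7,-3,25,0,0],[0.7,0,18,0,0],[0.7,0,10,0,0],[0.7,0,0,0,0],[0.7,0,0,0,0],[0.7,0,0,0,0]])

```text
clock: 17.6
position: [0.4727, 0.0695, 0.0991]
ee_rot: [3.129, 0.273, -0.001]
force: [-0.1, -0.2, -3.6]
width: 0.693
gripper_force: 35.0
```

```bash
python3 - <<'E'
from h import *
w=snap('wrist','w8'); snap('side','s8'); snap('top','t8'); o=observe();print(o['position'],2*np.arctan2(-o['ee_rot'][1],-o['ee_rot'][0]),o['ee_rot'],o['width'],o['force'],w['xyz'])
im=cv2.imread('pics/w8.png'); C=np.zeros((600,800,3),np.uint8)
C[:,:400]=cv2.resize(im[60:300,180:340],(400,600),interpolation=cv2.INTER_CUBIC)
C[:,400:]=cv2.resize(cv2.imread('pics/s8.png')[130:265,165:255],(400,600),interpolation=cv2.INTER_CUBIC)
cv2.imwrite('pics/c8.png',C)
E
```

```text
[0.47289538 0.06957957 0.09923683] -6.1096148827957 [ 3.12919032e+00  2.72251292e-01 -5.22330503e-04] 0.6990312745527569 [ 0.8856814  -0.30992961 -2.5763208 ] [0.5457045 0.0824212 0.2576567]
```

>>> drive_tool(steps=[[0.7,0,0.7,-10,0],[0.7,0,0,-8,0],[0.7,0,0,-4,0],[0.7,0,0,-2,0],[0.7,0,0,-1,0],[0.7,0,0,0,0],[0.7,0,0,0,0]])

```text
clock: 18.33
position: [0.473, 0.0718, 0.0744]
ee_rot: [-3.129, -0.276, -0.0]
force: [0.1, 0.7, -2.4]
width: 0.694
gripper_force: 35.0
```

>>> drive_tool(steps=[[0.7,0,0,-1,0],[0.7,0,0,-1,0],[0.7,0,0,-1,0],[0.7,0,0,0,0],[0.7,0,0,0,0]])

```text
clock: 18.75
position: [0.4729, 0.0717, 0.0713]
ee_rot: [3.129, 0.276, -0.0]
force: [-0.5, -0.1, -3.5]
width: 0.697
gripper_force: 35.0
```

>>> drive_tool(steps=[[0.7,0,-0.5,-1,0],[0.7,0,0,-1,0],[0.7,0,0,0,0],[0.7,0,0,0,0]])

```text
clock: 19.08
position: [0.473, 0.0711, 0.0696]
ee_rot: [3.129, 0.276, 0.0]
force: [-1.6, -1.5, 4.4]
width: 0.699
gripper_force: 35.0
```

It makes contact at z = 0.0696, against a predicted seat height of 0.0697. I'll release and retreat.

>>> drive_tool(steps=[[0.6,0,0,0,0],[0.4,0,0,0,0],[0.2,0,0,0,0],[0,0,0,0,0],[0,0,0,0,0],[0,0,0,0,0],[0,0,0,15,0],[0,0,0,25,0],[0,0,0,30,0],[0,0,0,30,0],[0,-15,-20,30,0],[0,-30,-30,20,0],[0,-30,-30,0,0],[0,0,0,0,0],[0,0,0,0,0],[0,0,0,0,0]])

```text
clock: 20.42
position: [0.4021, -0.0048, 0.2173]
ee_rot: [3.13, 0.275, 0.002]
force: [0.1, -0.3, -0.1]
width: 1.004
gripper_force: 0.0
```

```bash
python3 - <<'E'
from h import *
w=snap('wrist','w9'); snap('side','s9'); o=observe();print(o['position'],o['width'],o['force'],w['xyz'])
im=cv2.imread('pics/w9.png'); C=np.zeros((600,800,3),np.uint8)
c=proj(w,[(.4725,.07,.09)])[0]; x,y=int(c[0])-66,max(0,int(c[1])-100); print('off',x,y)
C[:,:400]=cv2.resize(im[y:y+200,x:x+133],(400,600),interpolation=cv2.INTER_CUBIC)
C[:,400:]=cv2.resize(cv2.imread('pics/s9.png')[130:280,160:260],(400,600),interpolation=cv2.INTER_CUBIC)
cv2.imwrite('pics/c9.png',C)
E
```

```text
[ 0.40243648 -0.00409916  0.21704102] 1.0009966463507673 [-0.07416377  0.46732924 -0.43122597] [0.47477131 0.0079903  0.37598057]
off 131 7
```

View pics/c9.png

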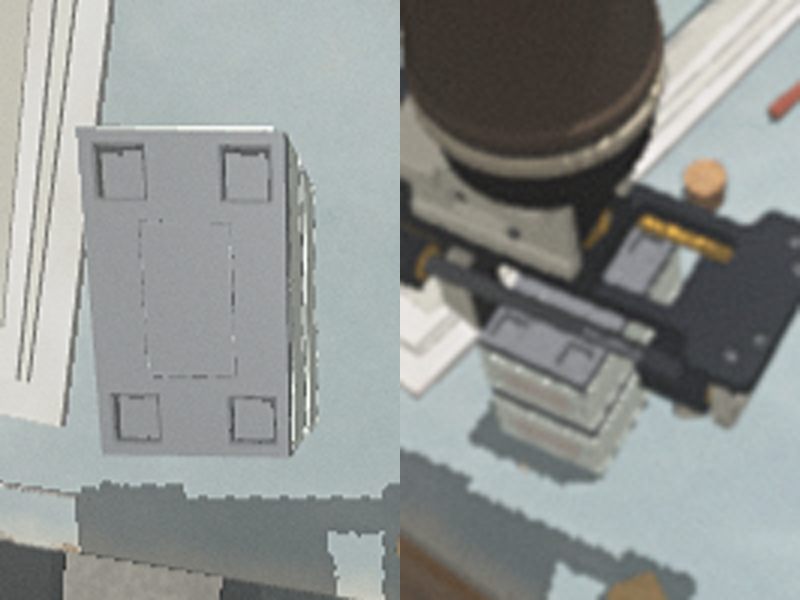

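The stack stands square. I'll check the top lid's height and pose from its pocket centres at (121,173), (246,173), (254,419) and (137,417).

```bash
python3 - <<'E'
from h import *
np.set_printoptions(precision=4,suppress=True)
w=load('w9'); S=np.array([400/133,3])
M=[(37,19,0),(37,-19,0),(-37,-19,0),(-37,19,0),(49,31,0),(49,-31,0),(-49,-31,0),(-49,31,0)]
uv=np.array([(121,173),(246.5,173.5),(254,419),(137,417),(77,128),(284,133),(291,456),(104,454)])/S+[131,7]-.35
for fz in(0,1): r,e=fit(w,M,uv,.1085,(.4725,.07,.174),0,fz); print(r,np.abs(e).max())
E
```

```text
[0.472  0.0697 0.1615] 0.754989994518624
[0.4721 0.07   0.1616 0.1071] 0.4978517091264081
```

```bash
python3 -c "
from cell import arm
print(arm.sign_off())"
```

```text
the job is handed in; nothing more can be done
None
```

The lid is fully home on the specimen box, and that box is stacked on the closed box: its top measures 107 mm high, against 108.5 mm expected with the feet in the recesses and 114 mm if they stood on the lid. I handed it in at about 20 s and saw nothing else disturbed, though I did not re-measure every bystander.

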